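# Tilt the sorting pan so nuts roll into the bowl and stones stay

### The job

Lift the sorting pan off the scale, bring its spout low over the stone bowl and tilt it, spout down, to between 20 and 25 degrees; hold that until all four round nuts have rolled into the bowl, while the flat stone chips stay in the pan, so never tip it beyond 30 degrees. Then stand the pan level again in the middle of the scale's plate, so the chips can be weighed, and let go; leave the bottles, the jar and the can as they stand and do not shove the bowl about.

Things in the scene. Friction and masses are not known exactly. Their poses are not given: they have to be found in the camera images.
- pan: shallow steel sorting pan, about 0.45 kg, 218 mm long, walls 45 mm high and 3 mm thick, with a bow handle across it. Origin: under its floor, straight below the handle's middle; x to the spout, y across, z up. The inner floor, 3 mm above the origin, is flat from x = -99 mm (back wall) to +50 mm and 150 mm wide. It balances under the handle
- pan_grip (a point): centre of the handle's wooden grip: a bar 70 mm long along the pan's y, 14 mm thick along x, 24 mm high, 125 mm above the pan's origin. From it an 8 mm steel bar runs on level to y = -50 and +50 mm, then bends down to legs outside the side walls (170 mm over the legs)
- pan_spout (a point): middle of the edge over which the pan's open spout discharges, at x = +115, y = 0, z = +10 mm in the pan's frame. From x = +50 mm to here the floor rises at 6 degrees and narrows to 88 mm between its side walls
- scale: grey bench scale, fixed, about 250 mm by 205 mm, with a steel weighing plate and a lower black console on its -x side. Origin on the table, x away from the console, z up
- scale_plate (a point): centre of the top of the scale's weighing plate, a flat 190 mm square of steel, 62 mm above the table; the pan stands on it at the start
- bowl: heavy round stone bowl (1.6 kg), 180 mm across and 60 mm high outside, 160 mm across inside at the rim, narrowing to about 110 mm at its inner floor 10 mm above the table. Origin: centre of its underside, z up; its yaw means nothing
- bottle_a: brown oil bottle, upright, 56 mm across and 190 mm high, close beside the bowl on some side. Origin: centre of its underside. To be left alone
- bottle_b: green oil bottle, upright, 56 mm across and 190 mm high, near the scale, beyond the pan's spout. Origin: centre of its underside. To be left alone
- jar: tan jar with a steel lid, upright, 72 mm across and 100 mm high, between scale and bowl. Origin: centre of its underside. To be left alone
- can: closed metal can with a blue band, upright, 60 mm across and 140 mm high, close beside the bowl. Origin: centre of its underside. To be left alone
- nut1: whole round brown nut, a ball 28 mm across, about 12 g, lying loose in the pan at the start; it begins to roll when the floor under it slopes by about 8 to 11 degrees (so it crosses the rising spout once the pan is tilted by about 17 degrees). Origin: its centre
- nut2: whole round brown nut, a ball 28 mm across, about 12 g, lying loose in the pan at the start; it begins to roll when the floor under it slopes by about 8 to 11 degrees (so it crosses the rising spout once the pan is tilted by about 17 degrees). Origin: its centre
- nut3: whole round brown nut, a ball 28 mm across, about 12 g, lying loose in the pan at the start; it begins to roll when the floor under it slopes by about 8 to 11 degrees (so it crosses the rising spout once the pan is tilted by about 17 degrees). Origin: its centre
- nut4: whole round brown nut, a ball 28 mm across, about 12 g, lying loose in the pan at the start; it begins to roll when the floor under it slopes by about 8 to 11 degrees (so it crosses the rising spout once the pan is tilted by about 17 degrees). Origin: its centre
- chip1: flat sand-coloured stone chip, about 33 mm across and 5.5 mm thick, about 16 g, lying loose in the back half of the pan at the start; it slides once the pan is tilted by more than about 30 degrees. Origin: centre of its underside
- chip2: flat sand-coloured stone chip, about 33 mm across and 5.5 mm thick, about 16 g, lying loose in the back half of the pan at the start; it slides once the pan is tilted by more than about 30 degrees. Origin: centre of its underside
- chip3: flat sand-coloured stone chip, about 33 mm across and 5.5 mm thick, about 16 g, lying loose in the back half of the pan at the start; it slides once the pan is tilted by more than about 30 degrees. Origin: centre of its underside

How it is judged:
On the way:
1. the pan's spout is low over the bowl (less than 90 mm above its rim) and the pan is tilted spout down by 16 to 29 degrees, for half a second (angle between pan's own x axis and vertical between 1.85 and 2.077 rad and angle between pan's own z axis and vertical below 0.52 rad and horizontal distance between pan_spout and bowl below 0.09 m and height (world z) of pan_spout between 0.055 and 0.15 m), for 0.5 s.
At the end, for the whole second after the job is handed in: All four nuts lie inside the bowl (centres within 78 mm of its axis and below its rim), all three chips lie in the pan, and the pan stands released, still and level (within 3 degrees) on the scale's plate, its origin within 30 mm of the plate's centre (horizontal distance between each of nut1, nut2, nut3, nut4 and bowl below 0.078 m and height (world z) of nut1 between 0.015 and 0.06 m and height (world z) of nut2 between 0.015 and 0.06 m and height (world z) of nut3 between 0.015 and 0.06 m and height (world z) of nut4 between 0.015 and 0.06 m and x of chip1 in the frame of pan between -0.105 and 0.112 m and y of chip1 in the frame of pan between -0.08 and 0.08 m and z of chip1 in the frame of pan between -0.002 and 0.03 m and x of chip2 in the frame of pan between -0.105 and 0.112 m and y of chip2 in the frame of pan between -0.08 and 0.08 m and z of chip2 in the frame of pan between -0.002 and 0.03 m and x of chip3 in the frame of pan between -0.105 and 0.112 m and y of chip3 in the frame of pan between -0.08 and 0.08 m and z of chip3 in the frame of pan between -0.002 and 0.03 m and horizontal distance between pan and scale_plate below 0.03 m and height (world z) of pan between 0.058 and 0.066 m and angle between pan's own z axis and vertical below 0.05 rad and linear speed of pan below 0.02 m/s and contact force between the fingers and pan below 0.1 N); the robot touches nothing.
It fails at once if the pan is tipped beyond 32 degrees (angle between pan's own z axis and vertical above 0.56 rad).
It fails at once if a bottle, the jar or the can is moved more than 25 mm or tipped (distance of any of bottle_a, bottle_b, jar, can from where it was at the start of the episode above 0.025 m or angle between any of bottle_a, bottle_b, jar, can's own z axis and vertical above 0.3 rad).
It fails at once if the bowl is shoved more than 30 mm (distance of bowl from where it was at the start of the episode above 0.03 m).
It also fails if it takes over 69 s, if anything falls off the work surface, if the arm or the gripper's body presses on something with over 40 N, if the wrist force passes 120 N, or if a joint passes its speed limit or range.

### The arm

A 6-joint arm with a two-finger parallel gripper is mounted at the origin on the work surface. World frame = base frame: x ahead of the robot, y to its left, z up, the work surface at z = 0. Lengths are in m, angles in rad, forces in N, time in s.
With the tool pointing down it reaches from about 0.35 to 0.775 m from the base axis. Payload 7.3 kg.
Tool frame: the origin (TCP) lies at the centre of the arm's flange, where the gripper is bolted on; the fingertips stand 178 mm ahead of it and the grasp point (between the pads) lies 159 mm ahead of it; z points along the fingers, y is the line along which they close (so a half turn about z gives the same grasp; the last joint's range is limited). The gripper opens to 92 mm and grips with 3 to 60 N. Pads are 19 mm wide; open, the fingers measure 130 mm over their backs; the gripper's body (75 mm by 190 mm) begins 47 mm behind the grasp point.
Start: joints at [0.997, 0.342, 1.524, -0, 1.275, -0.146], TCP at [0.218, 0.478, 0.405] pointing down, gripper open.
Joint ranges: [-2.53, 2.53], [-0.77, 2.02], [0.04, 2.7], [-1, 4.14], [0.28, 2.66], [-3.11, 3.11]. Speed limits (rad/s): [2.57, 2.57, 3.14, 3.14, 3.14, 3.14].

### API

Orientations are given as [roll, pitch, yaw] about the fixed x, y, z axes, in that order (R = Rz(yaw) Ry(pitch) Rx(roll)).
In Python, from cell import telemetry, vision, ticket gives the robot as it stands.
- The arm moves only by the shell command python3 -m crank 'ROWS' [FORCE]. ROWS is JSON, a list of rows, each a list of 5 numbers: the gripper command: -1 is shut, 1 is fully open, values between are in proportion, then the shift along the tool's x, y, z in mm, then the turn about the tool's z in rad. In form: [[fingers, dx, dy, dz, roll], ...]. A call has 1 to 12 rows; each row is the pose to reach, as a shift and turn from the pose commanded when the call began, along the tool's axes at that moment; what a row does not reach only later rows make up. A row lasts 1/12 s, in which the tool goes at most 41.7 mm and 7.16 degrees, less where a joint would pass 70% of its speed; a pose out of reach is approached as far as the arm can. A call with a gripper value outside its range is refused whole. The fingers move at their own pace and stop on an object; FORCE is the grip in N (left out, the last holds). Time passes only in rows, so rows that repeat a pose let the fingers close. It gives the time, the measured TCP pose, the force, the opening and the grip force at its end, in the units of the state.
- telemetry.observe(): the state, without advancing time (a new reading comes with each control period).
- vision.read_camera(name): name is "scene" or "side" or "wrist"; returns (picture, depth): 384x512x3 uint8, red, green, blue; 384x512 float32, m along the optical axis (not along the pixel's ray), 0 where there is no reading.
- vision.get_calibration(name): a dict with "camera_matrix" (3x3 intrinsics, pixels), "rvec" (rotation vector, rad) and "tvec" (3), from world to camera coordinates, as OpenCV has them. Camera axes: x right, y down, z forward; pixel columns grow to the right and rows downward; lengths in m; the calibration is good to about 2 mm. The wrist camera is an equidistant fisheye: a pixel r from the principal point sees the ray r / f radians off the axis. A picture is of the moment at which its call begins: read the wrist's pose just before it. get_calibration takes no time and is no camera call; for the wrist camera it gives the pose at the moment of the call.
- ticket.hand_in(): hands the job in; it is judged then, once.
The state is a dict: "time": time; "qpos": joint angles; "qvel": joint speeds; "joint_efforts": joint torques, N m; "tool_pos": TCP position; "tool_rot": TCP orientation; "contact_force": force on the tool from outside, world axes, zero at the start; "torque": the same for the moment, N m; "opening": finger opening in m; "grip_force": force on a finger pad.
Only numpy, scipy, OpenCV 4.12 (cv2) and the standard library are available. Lean on these libraries where they do the work, as an engineer would, in place of code of your own. Each camera call takes 0.05 s, during which the arm holds its last target. There are 200 camera calls.

## Working session

There is one attempt and no reset: what is moved stays moved. The work goes in short steps, Python scripts to look and compute and a shell command to move; the robot and the scene stay as the last step left them, time stands still between calls to the robot, and variables do not carry over. Pictures are saved under pics/ and viewed, at most 10 in all, crops included, and the job is handed in when it is done.

```bash
ls; mkdir -p pics
cat > h.py <<'E'
import numpy as np, cv2
from cell import telemetry, vision, ticket
def cal(n):
    c=vision.get_calibration(n); K=np.array(c["camera_matrix"],float); R,_=cv2.Rodrigues(np.array(c["rvec"],float)); return K,R,np.array(c["tvec"],float).ravel()
def cloud(n,d,c):
    K,R,t=c; v,u=np.mgrid[:d.shape[0],:d.shape[1]]
    if n=="wrist":
        x=(u-K[0,2])/K[0,0]; y=(v-K[1,2])/K[1,1]; r=np.hypot(x,y)+1e-9; s=np.tan(np.minimum(r,1.45))/r; x,y=x*s,y*s
    else: x=(u-K[0,2])/K[0,0]; y=(v-K[1,2])/K[1,1]
    P=np.stack([x*d,y*d,d],-1)
    W=(P-t)@R; W[d<=0]=np.nan; return W
E
python3 - <<'E'
from h import *
print(telemetry.observe())
for n in("scene","side"):
    p,d=vision.read_camera(n); c=cal(n); np.savez(f"{n}0.npz",p=p,d=d,K=c[0],R=c[1],t=c[2]); cv2.imwrite(f"pics/{n}0.png",p[...,::-1])
    print(n,-c[1].T@c[2], c[1][2],(d>0).mean())
E
```

```text
pics
{'time': 0.0, 'qpos': array([ 9.96989917e-01,  3.42712376e-01,  1.52498638e+00,  1.14184416e-05,
        1.27539393e+00, -1.45978207e-01]), 'qvel': array([ 0.0003605 ,  0.00103023,  0.00049196, -0.00083369,  0.00190077,
        0.00220199]), 'joint_efforts': array([-9.92117066e-06, -4.31260514e+01, -2.44213378e+01,  7.18127307e-02,
        5.61614684e-02, -1.50177661e-04]), 'tool_pos': array([0.2177183 , 0.47758771, 0.40406082]), 'tool_rot': array([-3.14011017e+00, -2.28997543e-04,  2.71376095e+00]), 'contact_force': array([ 0.48266457, -0.42499163, -0.37303546]), 'torque': array([-0.03951223,  0.00251164, -0.02343455]), 'grip_force': 0.0, 'opening': 0.09190940208524409}
scene [1.12320856 0.17086872 0.84836961] [-0.62220971 -0.16436141 -0.76540211] 0.9959360758463541
side [ 0.16441534 -0.99871167  0.8060873 ] [ 0.29319418  0.79321154 -0.53371587] 0.9961395263671875
```

View pics/scene0.png

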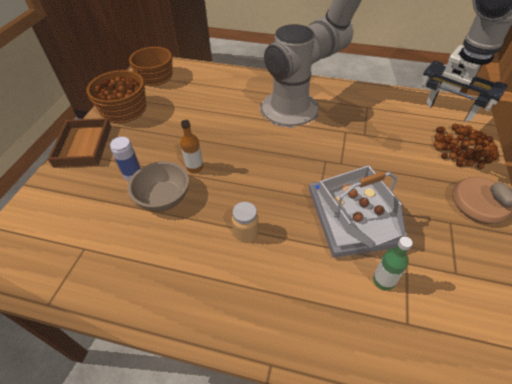

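View pics/side0.png

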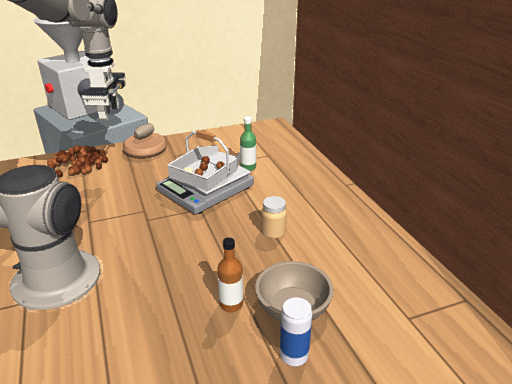

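The scene view shows the pan on the scale (365,205), the bowl (160,187), jar (245,220), bottle_a (190,145), can (125,155) and bottle_b (392,265). The side view shows the same things: pan (203,165), bowl (293,288), jar (274,217), and the spout points to +x.

```bash
cat > loc.py <<'E'
from h import *
Ws=[];Cs=[]
for n in("scene","side"):
    f=np.load(f"{n}0.npz"); W=cloud(n,f["d"],(f["K"],f["R"],f["t"])); m=np.isfinite(W[...,0]); Ws.append(W[m]); Cs.append(f["p"][m])
def box(u,v,n):
    f=np.load(f"{n}0.npz"); return cloud(n,f["d"],(f["K"],f["R"],f["t"]))[v,u]
for nm,(u,v) in dict(bowl=(160,187),jar=(245,210),ba=(186,126),can=(122,144),bb=(404,243),grip=(372,181)).items(): print(nm,box(u,v,"scene").round(3))
W=np.vstack(Ws);C=np.vstack(Cs)
def fitc(P):
    A=np.c_[2*P[:,:2],np.ones(len(P))]; s=np.linalg.lstsq(A,(P[:,:2]**2).sum(1),rcond=None)[0]; return s[:2],np.sqrt(s[2]+s[0]**2+s[1]**2)
def near(x,y,r,z0,z1): return (np.hypot(W[:,0]-x,W[:,1]-y)<r)&(W[:,2]>z0)&(W[:,2]<z1)
np.savez("all.npz",W=W,C=C)
E
python3 - <<'E'
from loc import *
for k,V in enumerate(Ws):
    b=box(160,187,"scene"); m=(np.hypot(V[:,0]-b[0],V[:,1]-b[1])<.14)&(V[:,2]>.056)&(V[:,2]<.066); print("bowl rim",k,m.sum(),V[m].mean(0).round(3))
E
```

```text
bowl [ 0.5   -0.314  0.009]
jar [ 0.59  -0.01   0.102]
ba [ 0.397 -0.236  0.184]
can [ 0.471 -0.415  0.142]
bb [0.657 0.366 0.188]
grip [0.491 0.292 0.187]
bowl rim 0 572 [ 0.515 -0.304  0.059]
bowl rim 1 865 [ 0.513 -0.29   0.061]
```

Run:
```python
from loc import *
c=np.array([.505,-.31])
for it in range(4):
    m=near(c[0],c[1],.098,.057,.066); m&=np.hypot(W[:,0]-c[0],W[:,1]-c[1])>.065; c2,r=fitc(W[m]); c=c2
print("bowl",c.round(4),r,m.sum(), "top z",np.percentile(W[m,2],[50,99]))
for nm,x,y,r0,z0,z1,R in [("jar",.59,-.01,.06,.02,.085,.036),("ba",.397,-.236,.05,.02,.09,.028),("can",.471,-.415,.05,.02,.12,.03),("bb",.657,.366,.05,.02,.09,.028)]:
    m=near(x,y,r0,z0,z1); c,r=fitc(W[m]); t=near(x,y,r0,.08,.25)
    print(nm,c.round(3),r.round(3),m.sum(),"top",W[t,2].max().round(3),W[t&(W[:,2]>W[t,2].max()-.01)].mean(0).round(3))
# scale plate
m=near(.49,.29,.2,.055,.068)
H,S,V=cv2.split(cv2.cvtColor(C[None],cv2.COLOR_RGB2HSV)); 
print("plate",cv2.minAreaRect(W[m][:,:2].astype(np.float32)*1000),m.sum())
h=np.histogram(W[near(.5,.29,.17,.02,.25)][:,2],bins=np.arange(.02,.25,.005)); print([(round(a,3),b) for a,b in zip(h[1],h[0])])
# pan handle: wood
m=near(.5,.29,.15,.16,.22); wd=m&(H[0]<20)&(S[0]>110)
print("wood",wd.sum(),W[wd].mean(0).round(4),cv2.minAreaRect(W[wd][:,:2].astype(np.float32)*1000),np.percentile(W[wd,2],[1,99]).round(4))
k=near(.5,.29,.2,.098,.115); print("rim pan",cv2.minAreaRect(W[k][:,:2].astype(np.float32)*1000),k.sum())
# topview map
im=np.full((600,800,3),255,np.uint8); o=np.argsort(W[:,2])
sel=o[(W[o,2]>-.01)]; u=((.56-W[sel,1]+.0)/1.2*800).astype(int); v=((W[sel,0]-.1)/.9*600).astype(int); ok=(u>=0)&(u<800)&(v>=0)&(v<600); im[v[ok],u[ok]]=C[sel][ok]; cv2.imwrite("pics/top.png",im[...,::-1])
```

```text
bowl [ 0.5   -0.314  0.009]
jar [ 0.59  -0.01   0.102]
ba [ 0.397 -0.236  0.184]
can [ 0.471 -0.415  0.142]
bb [0.657 0.366 0.188]
grip [0.491 0.292 0.187]
bowl [ 0.5209 -0.2977] 0.08421580838645357 1150 top z [0.06025869 0.06418468]
jar [ 0.59  -0.012] 0.035 914 top 0.105 [ 0.591 -0.013  0.1  ]
ba [ 0.387 -0.243] 0.028 837 top 0.194 [ 0.386 -0.245  0.19 ]
can [ 0.465 -0.423] 0.033 1529 top 0.144 [ 0.463 -0.429  0.14 ]
bb [0.65 0.37] 0.029 653 top 0.193 [0.652 0.368 0.188]
plate ((530.4578857421875, 301.93218994140625), (308.99713134765625, 196.8616485595703), 32.852317810058594) 3220
[(np.float64(0.02), np.int64(221)), (np.float64(0.025), np.int64(222)), (np.float64(0.03), np.int64(252)), (np.float64(0.035), np.int64(639)), (np.float64(0.04), np.int64(976)), (np.float64(0.045), np.int64(97)), (np.float64(0.05), np.int64(28)), (np.float64(0.055), np.int64(302)), (np.float64(0.06), np.int64(1865)), (np.float64(0.065), np.int64(1484)), (np.float64(0.07), np.int64(651)), (np.float64(0.075), np.int64(420)), (np.float64(0.08), np.int64(471)), (np.float64(0.085), np.int64(564)), (np.float6
[... 618 characters left out ...]
.float64(0.18), np.int64(91)), (np.float64(0.185), np.int64(153)), (np.float64(0.19), np.int64(104)), (np.float64(0.195), np.int64(149)), (np.float64(0.2), np.int64(26)), (np.float64(0.205), np.int64(0)), (np.float64(0.21), np.int64(0)), (np.float64(0.215), np.int64(0)), (np.float64(0.22), np.int64(0)), (np.float64(0.225), np.int64(0)), (np.float64(0.23), np.int64(0)), (np.float64(0.235), np.int64(0)), (np.float64(0.24), np.int64(0))]
wood 338 [0.4842 0.2888 0.1929] ((481.576904296875, 290.11956787109375), (21.28453826904297, 70.9299545288086), 35.54811096191406) [0.1782 0.2021]
rim pan ((525.3172607421875, 319.0971984863281), (320.22418212890625, 167.94561767578125), 35.62858200073242) 1098
```

View pics/top.png

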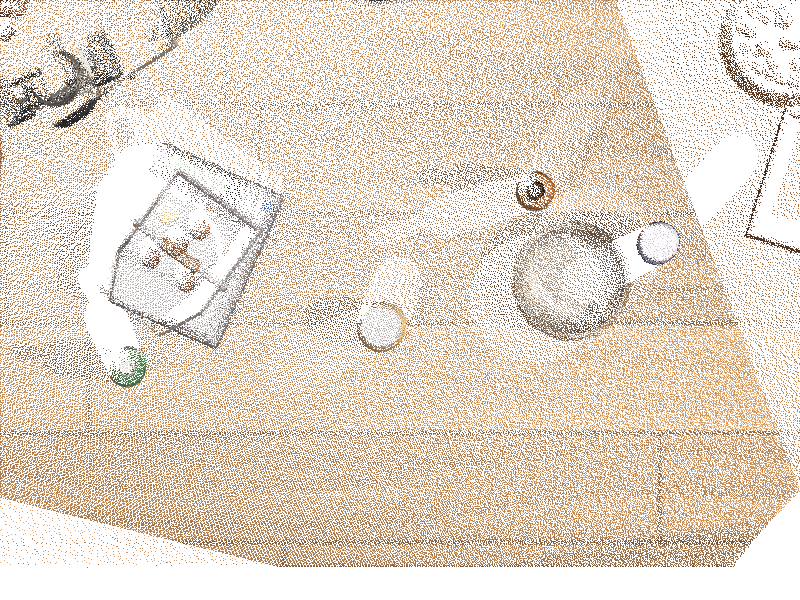

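The top map puts the grip near (0.482, 0.290) with the spout at yaw of about 35.5°, and the bowl at (0.521, -0.298). The can, bottle_a and jar stand at (660,242), (535,190) and (380,327). I'll go above the pan first.

```bash
python3 -m crank '[[1,-40,-8,-5,0.07],[1,-80,-16,-10,0.14],[1,-120,-23,-15,0.2],[1,-160,-31,-20,0.27],[1,-200,-39,-25,0.34],[1,-240,-47,-30,0.4],[1,-280,-55,-30,0.47],[1,-318,-62,-30,0.524],[1,-318,-62,-30,0.524],[1,-318,-62,-30,0.524]]'
python3 - <<'E'
from h import *
s=telemetry.observe(); print(s["tool_pos"],s["tool_rot"],s["qpos"])
c=cal("wrist"); p,d=vision.read_camera("wrist"); W=cloud("wrist",d,c); np.savez("w1.npz",p=p,W=W); cv2.imwrite("pics/w1.png",p[...,::-1])
H=cv2.cvtColor(p,cv2.COLOR_RGB2HSV); m=np.isfinite(W[...,0])&(W[...,2]>.165)&(W[...,2]<.215)&(np.hypot(W[...,0]-.485,W[...,1]-.29)<.06)
P=W[m]; print(m.sum(),P.mean(0),cv2.minAreaRect(P[:,:2].astype(np.float32)*1000),np.percentile(P[:,2],[5,50,95]))
wd=m&(H[...,0]<20)&(H[...,1]>110); P=W[wd]; print(wd.sum(),P.mean(0),cv2.minAreaRect(P[:,:2].astype(np.float32)*1000),np.percentile(P[:,2],[5,50,95]))
E
```

```text
time: 0.93
tool_pos: [0.4828, 0.2879, 0.4338]
tool_rot: [-3.14, -0.0, 2.186]
contact_force: [-0.9, 0.4, -0.2]
opening: 0.092
grip_force: 0.0
[0.48275143 0.28792695 0.43377977] [-3.14004983e+00 -4.99539791e-04  2.18638282e+00] [ 4.01407235e-01  3.91175250e-01  1.36865373e+00  1.63061476e-04
  1.38337742e+00 -2.14210154e-01]
1996 [0.47915001 0.29643256 0.19672073] ((484.1105041503906, 289.7431945800781), (14.047445297241211, 118.97093963623047), 36.334232330322266) [0.18806862 0.19887577 0.20061753]
1354 [0.48061135 0.29396009 0.19924912] ((483.5999450683594, 289.82708740234375), (13.047494888305664, 73.97802734375), 36.03557205200195) [0.19734784 0.19947591 0.20077091]
```

View pics/w1.png

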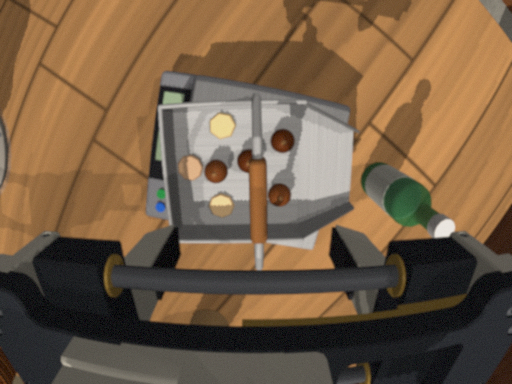

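The wrist view shows the grip at (258,200), running vertically in the image. The four nuts lie mid-pan and the three chips at the back, on the left. Measured grip: (0.4836, 0.2898), yaw 36.0°, top at 0.1995 m, which agrees with the text. The rows have no tilt axis, so I'll test in free air what a pose beyond reach does.

```bash
python3 -m crank '[[1,0,35,0,0],[1,0,70,0,0],[1,0,105,0,0],[1,0,140,0,0],[1,0,175,0,0],[1,0,210,0,0],[1,0,240,0,0],[1,0,270,0,0],[1,0,300,0,0],[1,0,330,0,0],[1,0,350,0,0],[1,0,350,0,0]]'
python3 - <<'E'
from h import *
s=telemetry.observe(); print(s["tool_pos"],s["tool_rot"],s["qpos"])
E
```

```text
time: 1.98
tool_pos: [0.6985, 0.4506, 0.4099]
tool_rot: [3.111, 0.001, 2.192]
contact_force: [0.2, 0.3, 0.5]
opening: 0.0917
grip_force: 0.0
[0.69846109 0.45060701 0.40992237] [3.11072502e+00 1.44969395e-03 2.19211620e+00] [ 0.48041704  1.12458537  0.0364302   0.00312114  1.94981006 -0.13972576]
```

```bash
python3 -m crank '[[1,0,-35,0,0],[1,0,-70,0,0],[1,0,-105,0,0],[1,0,-140,0,0],[1,0,-175,0,0],[1,0,-210,0,0],[1,0,-250,0,0],[1,0,-250,0,0],[1,0,-250,0,0]]'
python3 - <<'E'
from h import *
s=telemetry.observe(); print(s["tool_pos"],s["tool_rot"],s["qpos"])
E
```

```text
time: 2.73
tool_pos: [0.4892, 0.3009, 0.4046]
tool_rot: [3.115, 0.001, 2.191]
contact_force: [0.9, 0.4, -0.0]
opening: 0.0919
grip_force: 0.0
[0.48924039 0.30094946 0.40457307] [3.11525587e+00 1.23302058e-03 2.19066007e+00] [ 0.4170612   0.42637198  1.39500446  0.0042586   1.29417312 -0.20392849]
```

The out-of-reach push leaves the tool slightly tilted, and that tilt then stays as the commanded pose. So I can build up a sideways lean of the tool and grip the pan with that lean along its bar. Turning about the leaning tool axis then pitches the spout down. First I have to turn the pan on the scale so that the pour comes from the free side of the bowl.

```bash
cat >> h.py <<'E'
from scipy.spatial.transform import Rotation as Ro
def pose():
    s=telemetry.observe(); return np.array(s["tool_pos"]),Ro.from_euler("xyz",s["tool_rot"]).as_matrix(),s
def to(g,ydir=None):
    "shift (mm, tool axes) to bring grasp point to g; roll so that tool y's heading is ydir (deg, mod 180)"
    p,R,s=pose(); G=p+.159*R[:,2]; d=R.T@(np.array(g)-G)*1000
    print("grasp",G.round(4),"shift",d.round(1),"tilt deg",np.degrees(np.arccos(-R[2,2])).round(2),"lean az",np.degrees(np.arctan2(R[1,2],R[0,2])).round(1),"t",s["time"])
    if ydir is not None:
        rs=np.linspace(-np.pi,np.pi,3601); h=[np.arctan2(*( (R@[-np.sin(a),np.cos(a),0])[[1,0]])) for a in rs]
        e=np.abs(np.angle(np.exp(2j*(np.array(h)-np.radians(ydir)))));i=[k for k in range(1,3600) if e[k]<=e[k-1] and e[k]<=e[k+1] and e[k]<.02]; print("rolls",rs[i].round(3),"q",s["qpos"].round(2))
E
python3 -c "
from h import *
to([.4836,.2898,.187],36)"
```

```text
grasp [0.4928 0.3032 0.2456] shift [ -5.5 -16.8  58.2] tilt deg 1.51 lean az 32.8 t 2.7333
rolls [-0.009  3.133] q [ 0.42  0.43  1.4   0.    1.29 -0.2 ]
```

```bash
python3 -m crank '[[1,-5.5,-17,0,-0.009],[1,-5.5,-17,20,-0.009],[1,-5.5,-17,40,-0.009],[1,-5.5,-17,58,-0.009],[1,-5.5,-17,58,-0.009],[-1,-5.5,-17,58,-0.009],[-1,-5.5,-17,58,-0.009],[-1,-5.5,-17,58,-0.009],[-1,-5.5,-17,58,-0.009],[-1,-5.5,-17,58,-0.009],[-1,-5.5,-17,58,-0.009]]' 40
python3 -m crank '[[-1,0,0,0,0],[-1,0,0,0,0],[-1,0,0,-3,0],[-1,0,0,-6,0],[-1,0,0,-10,0],[-1,0,0,-14,0],[-1,0,0,-18,0],[-1,0,0,-20,0],[-1,0,0,-20,0]]'
```

```text
time: 3.65
tool_pos: [0.4867, 0.2905, 0.3445]
tool_rot: [3.112, 0.002, 2.199]
contact_force: [0.1, -0.4, -1.0]
opening: 0.0564
grip_force: 0.0
time: 4.4
tool_pos: [0.4862, 0.2902, 0.3641]
tool_rot: [3.112, 0.002, 2.199]
contact_force: [1.2, 0.2, -6.0]
opening: 0.0135
grip_force: 40.0
```

The lift works: the load reads 6 N, as expected, and the opening is 13.5 mm. Now I turn the pan by -156° to yaw -120°.

```bash
python3 -m crank '[[-1,0,0,0,0.02],[-1,0,0,0,0.06],[-1,0,0,0,0.12],[-1,0,0,0,0.2],[-1,0,0,0,0.3],[-1,0,0,0,0.4],[-1,0,0,0,0.5],[-1,0,0,0,0.6],[-1,0,0,0,0.7],[-1,0,0,0,0.8],[-1,0,0,0,0.9],[-1,0,0,0,1.0]]'
python3 -m crank '[[-1,0,0,0,0.1],[-1,0,0,0,0.2],[-1,0,0,0,0.3],[-1,0,0,0,0.4],[-1,0,0,0,0.5],[-1,0,0,0,0.6],[-1,0,0,0,0.7],[-1,0,0,0,0.8],[-1,0,0,0,0.9],[-1,0,0,0,1.0],[-1,0,0,0,1.1],[-1,0,0,0,1.2]]'
python3 -m crank '[[-1,0,0,0,0.1],[-1,0,0,0,0.2],[-1,0,0,0,0.3],[-1,0,0,0,0.38],[-1,0,0,0,0.44],[-1,0,0,0,0.48],[-1,0,0,0,0.51],[-1,0,0,0,0.52],[-1,0,0,0,0.52]]'
python3 - <<'E'
from h import *
c=cal("scene"); p,d=vision.read_camera("scene"); W=cloud("scene",d,c); cv2.imwrite("pics/s2.png",cv2.resize(p[140:300,260:450],None,fx=3,fy=3)[...,::-1])
m=np.isfinite(W[...,0])&(W[...,2]>.055)&(W[...,2]<.068)&(np.hypot(W[...,0]-.49,W[...,1]-.29)<.2); P=W[m]; print("plate",cv2.minAreaRect(P[:,:2].astype(np.float32)*1000),m.sum()); to([.4836,.2898,.187])
E
```

```text
time: 5.4
tool_pos: [0.486, 0.2901, 0.3633]
tool_rot: [3.126, -0.023, 1.193]
contact_force: [0.1, 0.3, -5.7]
opening: 0.0135
grip_force: 40.0
time: 6.4
tool_pos: [0.486, 0.2901, 0.3633]
tool_rot: [-3.126, -0.023, -0.007]
contact_force: [-0.3, -0.5, -6.2]
opening: 0.0138
grip_force: 40.0
time: 7.15
tool_pos: [0.486, 0.2901, 0.3635]
tool_rot: [-3.117, -0.013, -0.522]
contact_force: [-0.6, 0.3, -6.0]
opening: 0.0134
grip_force: 40.0
plate ((537.0403442382812, 308.64935302734375), (297.203369140625, 190.18666076660156), 24.473251342773438) 746
grasp [0.4898 0.2926 0.2047] shift [-4.3  6.  17.5] tilt deg 1.62 lean az 33.1 t 7.2
```

View pics/s2.png

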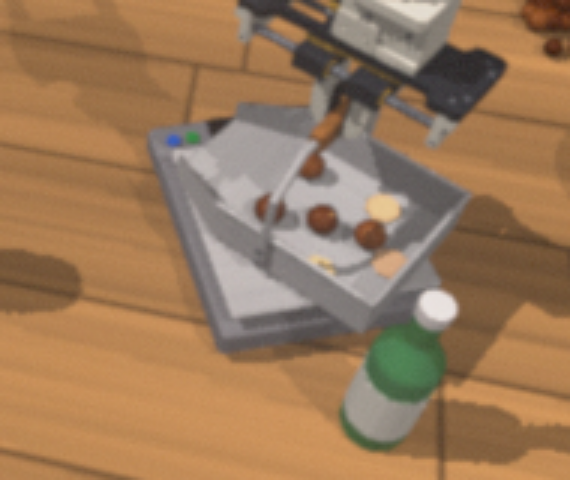

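The crop shows the pan turned, with the spout at the upper left (230,130). All nuts and chips are inside and bottle_b is untouched. Now I set it down and let go.

```bash
python3 -m crank '[[-1,0,0,5,0],[-1,0,0,10,0],[-1,0,0,14,0],[-1,0,0,17,0],[-1,0,0,19,0],[-1,0,0,19,0],[1,0,0,19,0],[1,0,0,19,0],[1,0,0,19,0],[1,0,0,19,0],[1,0,0,19,0]]'
python3 -m crank '[[1,0,0,0,0],[1,0,0,-30,0],[1,0,0,-70,0],[1,0,0,-110,0],[1,0,0,-140,0],[1,0,0,-140,0]]'
python3 -c "
from h import *
to([.4836,.2898,.187]);print(pose()[2]['qpos'],pose()[2]['opening'])"
```

```text
time: 8.12
tool_pos: [0.4866, 0.2904, 0.3443]
tool_rot: [-3.117, -0.013, -0.521]
contact_force: [-0.1, 0.5, -0.0]
opening: 0.0427
grip_force: 0.0
time: 8.62
tool_pos: [0.4834, 0.2883, 0.4917]
tool_rot: [-3.106, -0.021, -0.521]
contact_force: [0.5, 0.7, 0.5]
opening: 0.0829
grip_force: 0.0
grasp [0.489  0.2916 0.3329] shift [ -6.8   9.4 145.5] tilt deg 2.35 lean az 29.8 t 8.6167
[0.40047284 0.35332738 1.26935014 0.00493481 1.47826032 2.49198942] 0.0829430442279819
```

```bash
python3 -m crank '[[1,26,41,0,0],[1,50,80,0,0],[1,75,118,0,0],[1,100,156,0,0],[1,125,194,0,0],[1,150,232,0,0],[1,174,270,0,0],[1,198,308,0,0],[1,222,346,0,0],[1,246,384,0,0],[1,270,422,0,0],[1,294,460,0,0]]'
python3 -m crank '[[1,24,40,0,0],[1,48,55,0,0],[1,90,55,0,0],[1,130,55,0,0],[1,170,55,0,0],[1,210,55,0,0],[1,250,55,0,0],[1,290,55,0,0],[1,330,55,0,0],[1,370,55,0,0],[1,410,55,0,0],[1,450,55,0,0]]'
python3 -c "
from h import *
to([.4836,.2898,.187]);print(pose()[0],pose()[2]['qpos'],pose()[2]['opening'])"
```

```text
time: 9.62
tool_pos: [0.5069, -0.2133, 0.4767]
tool_rot: [-3.116, -0.012, -0.522]
contact_force: [0.6, 0.8, -0.9]
opening: 0.0917
grip_force: 0.0
time: 10.62
tool_pos: [0.7172, -0.3968, 0.442]
tool_rot: [-3.115, -0.043, -0.522]
contact_force: [1.1, -0.6, 1.7]
opening: 0.0917
grip_force: 0.0
grasp [ 0.7252 -0.3966  0.2832] shift [-555.3 -472.4   84.8] tilt deg 2.9 lean az 1.5 t 10.6167
[ 0.71717507 -0.39677974  0.44198172] [-0.60379235  1.08562722  0.03607658  0.03239678  1.97883967  1.50196686] 0.09167844353107765
```

```bash
python3 -m crank '[[1,1000,0,0,0],[1,1000,0,0,0],[1,1000,0,0,0],[1,1000,0,0,0]]'; python3 -m crank '[[1,3000,0,0,0],[1,3000,0,0,0],[1,3000,0,0,0],[1,3000,0,0,0],[1,3000,0,0,0],[1,3000,0,0,0],[1,3000,0,0,0],[1,3000,0,0,0]]'
python3 -c "
from h import *
to([.4836,.2898,.187]);print(pose()[0],pose()[2]['qpos'],pose()[2]['opening'])"
```

```text
time: 10.95
tool_pos: [0.7346, -0.4086, 0.401]
tool_rot: [-3.115, -0.072, -0.523]
contact_force: [0.2, -0.0, -0.5]
opening: 0.092
grip_force: 0.0
time: 11.62
tool_pos: [0.7562, -0.4242, 0.3344]
tool_rot: [-3.114, -0.099, -0.524]
contact_force: [1.4, -0.2, -0.2]
opening: 0.0918
grip_force: 0.0
grasp [ 0.772  -0.4283  0.1762] shift [-604.8 -479.4  -58. ] tilt deg 5.91 lean az -14.5 t 11.6167
[ 0.75615554 -0.42419508  0.33438193] [-0.60522211  1.21550497  0.03673027  0.03632511  1.79236584  1.49757256] 0.09183769184865818
```

```bash
python3 -m crank '[[1,3000,0,-1500,0],[1,3000,0,-1500,0]]'|sed -n 2,3p; python3 -m crank '[[1,3000,0,-1500,0],[1,3000,0,-1500,0]]'|sed -n 2,3p; python3 -m crank '[[1,3000,0,-1500,0]]'|sed -n 2,3p; python3 -m crank '[[1,3000,0,-1500,0]]'|sed -n 2,3p; python3 -m crank '[[1,3000,0,-1500,0]]'|sed -n 2,3p
```

```text
tool_pos: [0.7529, -0.4242, 0.3571]
tool_rot: [-3.113, -0.128, -0.525]
tool_pos: [0.7485, -0.4234, 0.3843]
tool_rot: [-3.113, -0.163, -0.525]
tool_pos: [0.7474, -0.4236, 0.3963]
tool_rot: [-3.113, -0.187, -0.526]
tool_pos: [0.7465, -0.4239, 0.4088]
tool_rot: [-3.113, -0.215, -0.527]
tool_pos: [0.7451, -0.424, 0.4215]
tool_rot: [-3.112, -0.241, -0.528]
```

```bash
python3 -m crank '[[1,3000,0,-500,0]]'|sed -n 2,3p; python3 -m crank '[[1,3000,0,-500,0]]'|sed -n 3p; python3 -m crank '[[1,3000,0,-400,0]]'|sed -n 3p; python3 -m crank '[[1,3000,0,-300,0]]'|sed -n 3p; python3 -m crank '[[1,3000,0,-200,0]]'|sed -n 3p; python3 -m crank '[[1,3000,0,-100,0]]'|sed -n 3p; python3 -m crank '[[1,3000,0,0,0]]'|sed -n 2,3p; python3 -m crank '[[1,3000,0,0,0]]'|sed -n 2,3p;  python3 -m crank '[[1,3000,0,0,0]]'|sed -n 2,3p
python3 -c "
from h import *
to([.4836,.2898,.187]);print(pose()[0],pose()[2]['qpos'],pose()[2]['opening'])"
```

```text
tool_pos: [0.7471, -0.4256, 0.4264]
tool_rot: [-3.112, -0.271, -0.529]
tool_rot: [-3.111, -0.297, -0.53]
tool_rot: [-3.11, -0.323, -0.53]
tool_rot: [-3.11, -0.35, -0.531]
tool_rot: [-3.109, -0.378, -0.532]
tool_rot: [-3.109, -0.405, -0.533]
tool_pos: [0.7632, -0.4374, 0.4377]
tool_rot: [-3.108, -0.433, -0.534]
tool_pos: [0.7658, -0.4393, 0.4399]
tool_rot: [-3.107, -0.46, -0.535]
tool_pos: [0.7679, -0.441, 0.4432]
tool_rot: [-3.107, -0.487, -0.536]
grasp [ 0.8347 -0.4742  0.3028] shift [-665.9 -484.7 -205.1] tilt deg 27.98 lean az -26.5 t 12.95
[ 0.7679413  -0.44096276  0.44319941] [-0.61928671  1.10356845  0.03716017  0.07357185  1.51769526  1.49345167] 0.09185732070111305
```

```bash
python3 -m crank '[[1,3000,0,0,0]]'|sed -n 2,3p; python3 -c "
from h import *
to([.489,.2916,.30],-119.8)"
```

```text
tool_pos: [0.7698, -0.4424, 0.4476]
tool_rot: [-3.106, -0.515, -0.537]
grasp [ 0.8399 -0.4776  0.3093] shift [-609.7 -492.7 -316.9] tilt deg 29.56 lean az -26.7 t 13.0333
rolls [0.] q [-0.62  1.1   0.04  0.08  1.49  1.49]
```

```bash
python3 -m crank '[[1,-28,-22,-14,0],[1,-56,-45,-29,0],[1,-84,-68,-44,0],[1,-112,-90,-58,0],[1,-140,-113,-73,0],[1,-168,-136,-87,0],[1,-196,-158,-102,0],[1,-224,-181,-116,0],[1,-252,-204,-131,0],[1,-280,-226,-146,0],[1,-308,-249,-160,0],[1,-336,-272,-175,0]]' | sed -n 1,3p
python3 -m crank '[[1,-28,-22,-14,0],[1,-56,-45,-29,0],[1,-84,-68,-44,0],[1,-112,-90,-58,0],[1,-140,-113,-73,0],[1,-168,-136,-87,0],[1,-196,-158,-102,0],[1,-224,-181,-116,0],[1,-252,-204,-131,0],[1,-270,-220,-141,0],[1,-270,-220,-141,0]]' | sed -n 1,3p
python3 - <<'E'
from h import *
to([.489,.2916,.30],-119.8)
c=cal("wrist"); p,d=vision.read_camera("wrist"); W=cloud("wrist",d,c); cv2.imwrite("pics/w3.png",p[...,::-1])
H=cv2.cvtColor(p,cv2.COLOR_RGB2HSV); m=np.isfinite(W[...,0])&(W[...,2]>.165)&(W[...,2]<.215)&(np.hypot(W[...,0]-.489,W[...,1]-.29)<.06)
wd=m&(H[...,0]<20)&(H[...,1]>110); P=W[wd&(W[...,2]>.195)]; print(wd.sum(),P.mean(0),cv2.minAreaRect(P[:,:2].astype(np.float32)*1000),np.percentile(P[:,2],[5,50,95]))
E
```

```text
time: 14.03
tool_pos: [0.583, -0.0342, 0.4443]
tool_rot: [-3.105, -0.515, -0.538]
time: 14.95
tool_pos: [0.4276, 0.3104, 0.4412]
tool_rot: [-3.102, -0.513, -0.534]
grasp [0.4979 0.2762 0.3028] shift [-14.9  -9.   -4.8] tilt deg 29.45 lean az -26.0 t 14.95
rolls [-3.135  0.007] q [ 0.6   0.28  1.56 -0.5   1.08  2.88]
702 [0.50275185 0.28999072 0.19914136] ((496.12774658203125, 294.6141052246094), (13.713974952697754, 67.37726593017578), 60.56433868408203) [0.19712944 0.19924371 0.20059279]
```

View pics/w3.png

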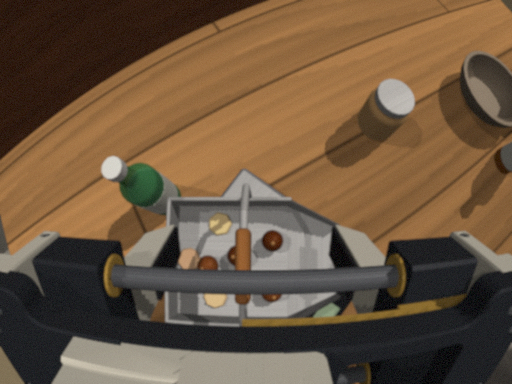

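The wrist view from the leaning tool shows the grip at (243,265). The nuts and chips are all in the pan and bottle_b is clear at left. The measured grip is about (0.496, 0.2945), closing axis at 60.6°, top at 0.199 m. Now I align and descend along the tool axis.

```bash
python3 -c "
from h import *
to([.4955,.2945,.187],-119.5)"
```

```text
grasp [0.4987 0.2741 0.3027] shift [-68.2 -12.4  94.9] tilt deg 29.48 lean az -26.2 t 15.0
rolls [0.] q [ 0.59  0.28  1.56 -0.5   1.08  2.88]
```

```bash
python3 -m crank '[[1,-34,-6,0,0],[1,-68,-12,0,0],[1,-68,-12,20,0],[1,-68,-12,45,0],[1,-68,-12,70,0],[1,-68,-12,95,0],[1,-68,-12,95,0]]' 60
python3 -m crank '[[-1,0,0,0,0],[-1,0,0,0,0],[-1,0,0,0,0],[-1,0,0,0,0],[-1,0,0,0,0],[-1,0,0,0,0],[-1,0,0,0,0],[-1,0,0,0,0],[-1,0,0,0,0]]' 60
python3 -c "
from h import *
to([.4955,.2945,.187],-119.5)"
```

```text
time: 15.58
tool_pos: [0.4274, 0.3239, 0.3213]
tool_rot: [-3.113, -0.51, -0.537]
contact_force: [-0.5, -1.0, -1.6]
opening: 0.0915
grip_force: 0.0
time: 16.33
tool_pos: [0.4263, 0.3264, 0.325]
tool_rot: [-3.106, -0.513, -0.537]
contact_force: [0.1, 0.0, 1.0]
opening: 0.0365
grip_force: 0.0
grasp [0.4961 0.2914 0.1865] shift [-1.7 -2.4 -1.4] tilt deg 29.45 lean az -26.6 t 16.3333
rolls [-0.005  3.136] q [ 0.62  0.42  1.7  -0.61  0.86  3.09]
```

```bash
python3 -m crank '[[-1,0,0,0,0],[-1,0,0,0,0],[-1,0,0,0,0],[-1,0,0,0,0],[-1,0,0,0,0],[-1,0,0,0,0]]' 60
python3 -c "
from h import *
p,R,s=pose(); print('up100',(R.T@[0,0,100]).round(1),'bowl move from',p, (R.T@[0,-100,0]).round(1),(R.T@[100,0,0]).round(1))
to([.4955,.2945,.187],-119.5)"
```

```text
time: 16.83
tool_pos: [0.4264, 0.3265, 0.3255]
tool_rot: [-3.105, -0.514, -0.538]
contact_force: [-0.5, 2.1, 5.5]
opening: 0.0135
grip_force: 60.0
up100 [ 49.1  -3.2 -87. ] bowl move from [0.42641937 0.32653182 0.32551506] [44.6 86.8 22. ] [ 74.8 -49.6  44. ]
grasp [0.4964 0.2916 0.1871] shift [-2.1 -2.1 -1. ] tilt deg 29.49 lean az -26.5 t 16.8333
rolls [-0.005  3.136] q [ 0.62  0.42  1.7  -0.61  0.86  3.09]
```

```bash
python3 -m crank '[[-1,1,0,-2,0],[-1,3,0,-5,0],[-1,6,0,-10,0],[-1,10,-1,-18,0],[-1,15,-1,-27,0],[-1,22,-1,-39,0],[-1,29,-2,-52,0],[-1,37,-2,-65,0],[-1,44,-3,-78,0],[-1,50,-3,-89,0],[-1,55,-4,-98,0],[-1,59,-4,-104,0]]'
python3 - <<'E'
from h import *
to([.4964,.2916,.307],-119.5); print(pose()[2]["qpos"].round(3))
for n in("scene","side"):
    c=cal(n); p,d=vision.read_camera(n); W=cloud(n,d,c); np.savez(n+"L.npz",p=p,W=W)
    m=np.isfinite(W[...,0])&(W[...,2]>.15)&(W[...,2]<.28)&(np.hypot(W[...,0]-.496,W[...,1]-.292)<.14); print(n,m.sum())
p=np.load("sceneL.npz")["p"]; q=np.load("sideL.npz")["p"]
a=cv2.resize(p[80:290,250:450],(400,420)); b=cv2.resize(q[60:230,120:290],(400,400)); b=cv2.copyMakeBorder(b,0,20,0,0,cv2.BORDER_CONSTANT)
cv2.imwrite("pics/lift.png",np.hstack([a,b])[...,::-1])
E
```

```text
time: 17.83
tool_pos: [0.4267, 0.3265, 0.4464]
tool_rot: [-3.104, -0.513, -0.538]
contact_force: [0.5, 0.3, -6.4]
opening: 0.0138
grip_force: 60.0
grasp [0.4967 0.2916 0.308 ] shift [-0.7  0.2  0.7] tilt deg 29.49 lean az -26.5 t 17.8333
rolls [-0.005  3.136] q [ 0.62  0.3   1.52 -0.51  1.12  2.9 ]
[ 0.625  0.298  1.522 -0.505  1.119  2.901]
scene 4967
side 2231
```

View pics/lift.png

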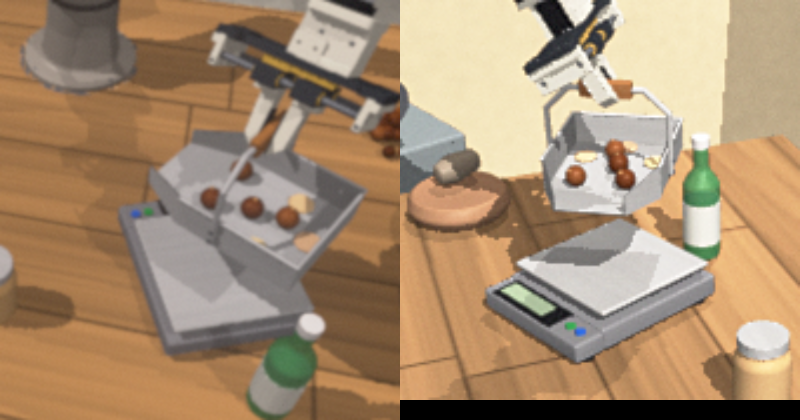

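The crops show the lifted pan looking level, with all nuts and chips inside and the scale plate bare. Now I measure the plate centre and the pan's level.

Run:
```python
from h import *
P=[];F=[]
for n in("scene","side"):
    f=np.load(n+"L.npz"); W=f["W"]; m=np.isfinite(W[...,0])&(np.hypot(W[...,0]-.49,W[...,1]-.29)<.16)
    pl=W[m&(W[...,2]>.058)&(W[...,2]<.067)]; P.append(pl); print(n,len(pl),np.median(pl[:,2]),cv2.minAreaRect(pl[:,:2].astype(np.float32)*1000))
    F.append(W[m&(W[...,2]>.165)&(W[...,2]<.255)])
P=np.vstack(P); print("plate",cv2.minAreaRect(P[:,:2].astype(np.float32)*1000))
F=np.vstack(F); a=np.radians(-119.5); D=F-[.4967,.2916,.308-.125]; x=D[:,0]*np.cos(a)+D[:,1]*np.sin(a); y=-D[:,0]*np.sin(a)+D[:,1]*np.cos(a)
k=(x>-.09)&(x<.045)&(abs(y)<.068)&(abs(D[:,2])<.02)
A=np.c_[x,y,np.ones_like(x)]
for _ in range(8):
    s=np.linalg.lstsq(A[k],D[k,2],rcond=None)[0]; r=D[:,2]-A@s; k=(x>-.09)&(x<.045)&(abs(y)<.068)&(abs(r)<.004)
print("floor slope deg x,y",np.degrees(s[:2]).round(2),"h",s[2].round(4),k.sum())
```

```text
scene 2539 0.06082385104893968 ((489.7135314941406, 287.5755310058594), (190.91143798828125, 190.34259033203125), 24.217693328857422)
side 1733 0.06315580181522501 ((515.9639892578125, 299.8970947265625), (263.3493347167969, 196.12417602539062), 23.00184440612793)
plate ((515.9639892578125, 299.8970947265625), (263.3493347167969, 196.12417602539062), 23.00184440612793)
floor slope deg x,y [-1.22  0.14] h 0.0036 1535
```

```bash
cat > plan.py <<'E'
from h import *
p,R,s=pose(); t=R[:,2]; B=np.array([.521,-.298])
R0=(Ro.from_euler("z",-119.5,degrees=True)*Ro.from_euler("y",1.2,degrees=True)).as_matrix()
loc=np.array([[.115,.044,0],[.115,-.044,0],[.115,0,.01],[-.102,.085,0],[-.102,-.085,0],[.05,.085,0],[.05,-.085,0],[0,.085,.06],[0,-.085,.06]])-[0,0,.125]
def at(r):
    Rp=Ro.from_rotvec(t*r).as_matrix()@R0; return Rp,loc@Rp.T
for r in(.7,.8,.85,.9,.95,1.0):
    Rp,L=at(r); print(r,"pitch",np.degrees(np.arcsin(-Rp[2,0])).round(1),"roll",np.degrees(np.arcsin(Rp[2,1])).round(1),"tilt",np.degrees(np.arccos(Rp[2,2])).round(1),"yaw",np.degrees(np.arctan2(Rp[1,0],Rp[0,0])).round(1),"spout rel",L[2].round(3))
E
python3 plan.py
```

```text
0.7 pitch 19.3 roll -6.8 tilt 20.6 yaw -156.0 spout rel [-0.07  -0.016 -0.146]
0.8 pitch 21.4 roll -8.6 tilt 23.2 yaw -161.7 spout rel [-0.068 -0.003 -0.148]
0.85 pitch 22.4 roll -9.5 tilt 24.5 yaw -164.6 spout rel [-0.066  0.003 -0.148]
0.9 pitch 23.3 roll -10.5 tilt 25.8 yaw -167.6 spout rel [-0.065  0.009 -0.149]
0.95 pitch 24.2 roll -11.6 tilt 27.1 yaw -170.6 spout rel [-0.062  0.015 -0.149]
1.0 pitch 25.0 roll -12.7 tilt 28.4 yaw -173.6 spout rel [-0.06   0.021 -0.15 ]
```

```bash
python3 -c "
from h import *
to([.621,-.288,.300]);p,R,s=pose();print((R.T@[0,0,-57]).round(1))"
```

```text
grasp [0.497  0.2916 0.3078] shift [347.7 441.5 188.5] tilt deg 29.52 lean az -26.4 t 17.9333
[-28.    1.9  49.6]
```

```bash
python3 -m crank '[[-1,2.3,3,1.3,0],[-1,7,9,3.8,0],[-1,14,18,7.6,0],[-1,23.5,30,12.7,0],[-1,35,44.7,19,0],[-1,49,62.6,26.7,0],[-1,63,80.5,34.3,0],[-1,77,98.3,42,0],[-1,91,116,49.6,0],[-1,105.5,134,57.2,0],[-1,119.5,152,64.9,0],[-1,133.7,170,72.5,0]]'|sed -n 1,3p
python3 -m crank '[[-1,14,18,7.6,0],[-1,28,36,15.3,0],[-1,42,53.7,23,0],[-1,56,71.6,30.5,0],[-1,70,89.5,38,0],[-1,84,107.4,45.8,0],[-1,98,125,53.4,0],[-1,112.5,143,61,0],[-1,126.5,161,68.7,0],[-1,140.6,179,76.3,0],[-1,154.7,197,84,0],[-1,168.7,215,91.6,0]]'|sed -n 1,6p
python3 -m crank '[[-1,13,17,7,0],[-1,24,31,13,0],[-1,33,42,18,0],[-1,40,50,22,0],[-1,44,55,24,0],[-1,45.3,56.5,24.4,0],[-1,45.3,56.5,24.4,0]]'|sed -n 1,6p
python3 -c "
from h import *
to([.621,-.288,.243]);print(pose()[2]['qpos'].round(2))"
```

```text
time: 18.93
tool_pos: [0.4739, 0.1011, 0.4411]
tool_rot: [-3.109, -0.512, -0.537]
time: 19.93
tool_pos: [0.5331, -0.1808, 0.4372]
tool_rot: [-3.109, -0.51, -0.537]
contact_force: [-0.0, 1.0, -5.8]
opening: 0.0137
grip_force: 60.0
time: 20.52
tool_pos: [0.5503, -0.2535, 0.437]
tool_rot: [-3.107, -0.512, -0.538]
contact_force: [1.0, -0.2, -6.6]
opening: 0.0136
grip_force: 60.0
grasp [ 0.62   -0.2885  0.2985] shift [-26.7   0.7  48.7] tilt deg 29.38 lean az -26.7 t 20.5167
[-0.57  0.35  1.47  0.07  0.81  1.49]
```

```bash
python3 -m crank '[[-1,-3,0,5,0],[-1,-8,0,14,0],[-1,-14,0,25,0],[-1,-20,0.5,36,0],[-1,-24,0.5,44,0],[-1,-26.7,0.7,48.7,0],[-1,-26.7,0.7,48.7,0]]'|sed -n 1,6p
python3 - <<'E'
from h import *
to([.621,-.288,.243])
c=cal("scene"); p,d=vision.read_camera("scene"); cv2.imwrite("pics/pour0.png",cv2.resize(p[90:300,60:300],None,fx=3,fy=2.85)[...,::-1])
E
```

```text
time: 21.1
tool_pos: [0.5515, -0.2519, 0.3803]
tool_rot: [-3.106, -0.51, -0.537]
contact_force: [-0.4, 0.6, -6.2]
opening: 0.013
grip_force: 60.0
grasp [ 0.621  -0.2867  0.2416] shift [ 1.2  1.1 -0.9] tilt deg 29.27 lean az -26.6 t 21.1
```

View pics/pour0.png

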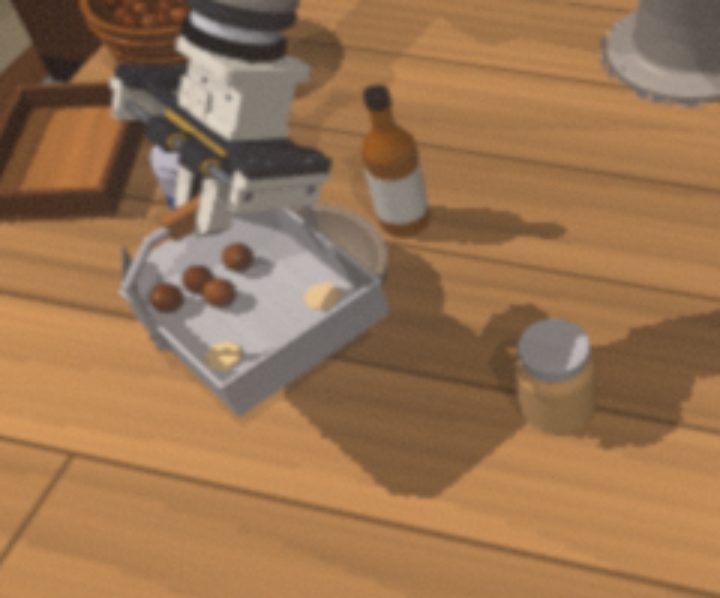

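The crop shows the pan level beside and above the bowl. The nuts sit towards the spout; two chips are visible at (325,297) and (225,355), and the third is probably hidden behind the back wall. Now I pour by turning 0.82 rad about the leaning tool axis.

```bash
python3 -m crank '[[-1,0,0,0,0.02],[-1,0,0,0,0.05],[-1,0,0,0,0.09],[-1,0,0,0,0.14],[-1,0,0,0,0.19],[-1,0,0,0,0.24],[-1,0,0,0,0.29],[-1,0,0,0,0.34],[-1,0,0,0,0.39],[-1,0,0,0,0.44],[-1,0,0,0,0.48],[-1,0,0,0,0.52]]'|sed -n 1,6p
python3 -m crank '[[-1,0,0,0,0.04],[-1,0,0,0,0.08],[-1,0,0,0,0.12],[-1,0,0,0,0.16],[-1,0,0,0,0.2],[-1,0,0,0,0.24],[-1,0,0,0,0.27],[-1,0,0,0,0.29],[-1,0,0,0,0.3],[-1,0,0,0,0.3],[-1,0,0,0,0.3],[-1,0,0,0,0.3]]'|sed -n 1,6p
python3 -m crank '[[-1,0,0,0,0],[-1,0,0,0,0],[-1,0,0,0,0],[-1,0,0,0,0],[-1,0,0,0,0],[-1,0,0,0,0]]'|sed -n 1,6p
python3 - <<'E'
from h import *
to([.621,-.288,.243])
ims=[]
for n in("scene","side"):
    c=cal(n); p,d=vision.read_camera(n); W=cloud(n,d,c); np.savez(n+"P.npz",p=p,W=W); ims.append(cv2.resize(p[90:290,70:270] if n=="scene" else p[180:380,180:380],(400,400)))
cv2.imwrite("pics/pour1.png",np.hstack(ims)[...,::-1])
E
```

```text
time: 22.15
tool_pos: [0.5518, -0.2527, 0.383]
tool_rot: [-2.838, -0.424, -1.117]
contact_force: [0.7, -0.4, -6.6]
opening: 0.0136
grip_force: 60.0
time: 23.15
tool_pos: [0.5517, -0.2526, 0.382]
tool_rot: [-2.73, -0.318, -1.414]
contact_force: [-0.0, -0.4, -5.1]
opening: 0.0135
grip_force: 60.0
time: 23.65
tool_pos: [0.5517, -0.2526, 0.3819]
tool_rot: [-2.73, -0.317, -1.415]
contact_force: [0.3, -0.1, -5.0]
opening: 0.0138
grip_force: 60.0
grasp [ 0.6215 -0.2877  0.2434] shift [0.1 0.7 0.2] tilt deg 29.44 lean az -26.7 t 23.65
```

View pics/pour1.png

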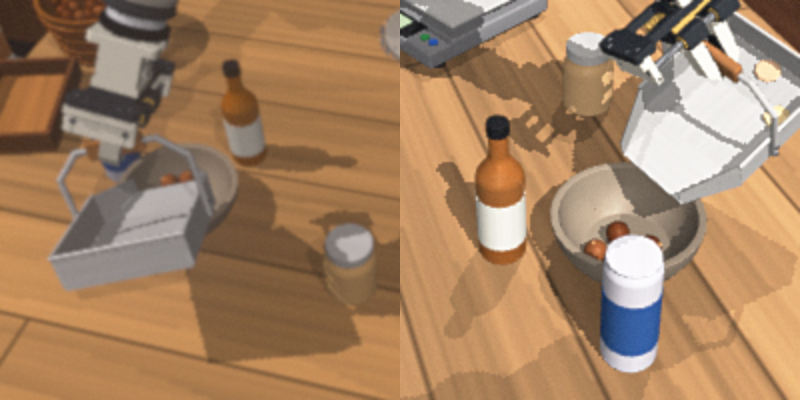

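The views show the pan tilted over the bowl with nuts inside it at (600,248), (618,230) and (655,242). Two chips still lie at the back of the pan, and no nut is visible in the parts of the pan I can see. I'll count by colour in the wrist view.

```bash
cat > cnt.py <<'E'
from h import *
import sys
for n in sys.argv[1:]:
    c=cal(n); p,d=vision.read_camera(n); W=cloud(n,d,c); H=cv2.cvtColor(p,cv2.COLOR_RGB2HSV); ok=np.isfinite(W[...,0])
    for nm,m in(("nut",(H[...,0]<14)&(H[...,1]>120)&(H[...,2]<150)&(H[...,2]>25)),("chip",(H[...,0]>8)&(H[...,0]<28)&(H[...,1]>45)&(H[...,1]<150)&(H[...,2]>190))):
        k,l,st,ce=cv2.connectedComponentsWithStats((m&ok&(W[...,2]>.012)&(W[...,2]<.35)&(W[...,0]>.38)).astype(np.uint8))
        for i in range(1,k):
            if st[i,4]>=12: print(n,nm,ce[i].round(),st[i,4],np.median(W[l==i],0).round(3))
E
python3 cnt.py wrist side scene
```

```text
wrist nut [24. 95.] 10205 [ 1.411 -0.405  0.081]
wrist nut [487.  36.] 905 [ 0.459 -0.585  0.036]
wrist nut [242. 207.] 21 [ 0.632 -0.313  0.252]
wrist nut [395. 218.] 345 [ 0.538 -0.323  0.035]
wrist nut [433. 233.] 650 [ 0.486 -0.32   0.034]
wrist nut [265. 218.] 20 [ 0.62  -0.311  0.25 ]
wrist nut [242. 231.] 25 [ 0.628 -0.301  0.254]
wrist nut [265. 228.] 20 [ 0.618 -0.306  0.25 ]
wrist nut [242. 244.] 12 [ 0.626 -0.295  0.255]
wrist nut [404. 251.] 342 [ 0.515 -0.291  0.035]
wrist nut [265. 245.] 21 [ 0.615 -0.298  0.252]
wrist nut [242. 253.] 17 [ 0.624 -0.291  0.256]
wrist nut [266. 257.] 13 [ 0.613 -0.292  0.252]
wrist nut [266. 265.] 32 [ 0.611 -0.289  0.253]
wrist nut [243. 267.] 12 [ 0.621 -0.285  0.258]
wrist nut [244. 297.] 17 [ 0.615 -0.271  0.259]
wrist nut [265. 297.] 13 [ 0.606 -0.274  0.255]
wrist nut [244. 303.] 13 [ 0.614 -0.268  0.26 ]
wrist nut [260. 312.] 65 [ 0.605 -0.266  0.259]
wrist nut [251. 311.] 15 [ 0.609 -0.266  0.261]
wrist nut [505. 354.] 41 [ 0.396 -0.241  0.144]
wrist nut [  7. 371.] 413 [1.41  0.564 0.102]
wrist chip [205. 162.] 21 [ 0.709 -0.328 
[... 930 characters left out ...]
 274.] 93 [ 0.477 -0.228  0.061]
side chip [281. 282.] 383 [ 0.516 -0.237  0.023]
side chip [261. 299.] 13 [ 0.437 -0.308  0.062]
side chip [272. 298.] 14 [ 0.479 -0.269  0.013]
scene nut [186. 130.] 15 [ 0.397 -0.239  0.168]
scene nut [ 70. 156.] 477 [ 0.467 -0.646  0.035]
scene nut [195. 145.] 33 [ 0.399 -0.221  0.118]
scene nut [186. 149.] 22 [ 0.413 -0.244  0.105]
scene nut [139. 162.] 21 [ 0.616 -0.256  0.247]
scene nut [116. 165.] 34 [ 0.635 -0.309  0.245]
scene nut [194. 169.] 20 [ 0.411 -0.231  0.017]
scene nut [154. 179.] 23 [ 0.492 -0.329  0.034]
scene nut [162. 178.] 22 [ 0.482 -0.307  0.034]
scene nut [468. 214.] 33 [0.398 0.594 0.021]
scene nut [495. 219.] 92 [0.406 0.663 0.027]
```

All four nuts are in the bowl and the three chips are in the back of the pan. Now I turn back, lift and return.

```bash
python3 -m crank '[[-1,0,0,0,-0.03],[-1,0,0,0,-0.08],[-1,0,0,0,-0.14],[-1,0,0,0,-0.21],[-1,0,0,0,-0.28],[-1,0,0,0,-0.35],[-1,0,0,0,-0.42],[-1,0,0,0,-0.49],[-1,0,0,0,-0.56],[-1,0,0,0,-0.63],[-1,0,0,0,-0.7],[-1,0,0,0,-0.75]]'|sed -n 1,6p
python3 -m crank '[[-1,0,0,0,-0.04],[-1,0,0,0,-0.06],[-1,0,0,0,-0.07],[-1,0,0,0,-0.07],[-1,3,0,-5,-0.07],[-1,8,0,-14,-0.07],[-1,14,0,-25,-0.07],[-1,20,-0.5,-36,-0.07],[-1,26,-1,-46,-0.07],[-1,29,-2,-52,-0.07],[-1,30,-2,-54,-0.07],[-1,30,-2,-54,-0.07]]'|sed -n 1,6p
python3 -c "
from h import *
to([.492,.289,.303],-119.5);print(pose()[2]['qpos'].round(2))"
```

```text
time: 24.9
tool_pos: [0.5517, -0.2526, 0.3819]
tool_rot: [-3.069, -0.509, -0.614]
contact_force: [-0.0, 0.8, -7.3]
opening: 0.0137
grip_force: 60.0
time: 25.9
tool_pos: [0.5504, -0.2541, 0.4447]
tool_rot: [-3.106, -0.514, -0.537]
contact_force: [-0.4, 0.2, -6.0]
opening: 0.0135
grip_force: 60.0
grasp [ 0.6204 -0.2893  0.3064] shift [-355.4 -437.8 -181.6] tilt deg 29.54 lean az -26.7 t 25.9
rolls [-0.005  3.136] q [-0.57  0.35  1.45  0.07  0.83  1.49]
[-0.57  0.35  1.45  0.07  0.83  1.49]
```

```bash
python3 -m crank '[[-1,-2.4,-3,-1.2,0],[-1,-7.2,-9,-3.7,0],[-1,-14.4,-18,-7.4,0],[-1,-24,-29.6,-12.3,0],[-1,-36,-44.4,-18.4,0],[-1,-50.4,-62,-25.8,0],[-1,-64.8,-80,-33.2,0],[-1,-79,-97.7,-40.5,0],[-1,-93.6,-115.4,-48,0],[-1,-108,-133,-55,0],[-1,-122.4,-151,-62.6,0],[-1,-136.8,-168.7,-70,0]]'|sed -n 1,3p
python3 -m crank '[[-1,-14.4,-17.8,-7.4,0],[-1,-28.8,-35.6,-14.8,0],[-1,-43.2,-53.4,-22.2,0],[-1,-57.6,-71.2,-29.5,0],[-1,-72,-89,-37,0],[-1,-86.4,-106.7,-44.3,0],[-1,-100.8,-124.5,-51.6,0],[-1,-115,-142,-59,0],[-1,-129.6,-160,-66.4,0],[-1,-144,-177.7,-73.8,0],[-1,-158.4,-195.4,-81,0],[-1,-172.8,-213,-88.4,0]]'|sed -n 1,6p
python3 -m crank '[[-1,-13,-16,-6.5,0],[-1,-24,-30,-12,0],[-1,-33,-41,-17,0],[-1,-40,-49,-20,0],[-1,-44,-54,-22,0],[-1,-46,-56,-23,0],[-1,-46,-56,-23,0],[-1,-46,-56,-23,0]]'|sed -n 1,6p
python3 -c "
from h import *
to([.492,.289,.19],-119.5);print(pose()[2]['qpos'].round(2))"; python3 cnt.py wrist | grep -v '\[2[3-9].\. '
```

```text
time: 26.9
tool_pos: [0.4999, -0.0293, 0.4424]
tool_rot: [-3.106, -0.512, -0.537]
time: 27.9
tool_pos: [0.4371, 0.2517, 0.4412]
tool_rot: [-3.105, -0.512, -0.537]
contact_force: [0.8, 0.1, -5.3]
opening: 0.0135
grip_force: 60.0
time: 28.57
tool_pos: [0.4219, 0.3237, 0.4406]
tool_rot: [-3.107, -0.513, -0.537]
contact_force: [-0.6, -0.8, -5.3]
opening: 0.0135
grip_force: 60.0
grasp [0.4917 0.2885 0.3021] shift [-55.    2.9  97.6] tilt deg 29.45 lean az -26.7 t 28.5667
rolls [-0.007  3.135] q [ 0.63  0.29  1.55 -0.51  1.11  2.91]
[ 0.63  0.29  1.55 -0.51  1.11  2.91]
wrist nut [14. 11.] 572 [1.411 0.601 0.041]
wrist nut [488.  78.] 85 [ 0.537 -0.315  0.034]
wrist nut [487.  92.] 87 [ 0.513 -0.28   0.033]
wrist nut [501.  99.] 169 [ 0.484 -0.307  0.034]
wrist nut [501. 158.] 12 [ 0.387 -0.216  0.021]
wrist chip [206. 202.] 111 [0.559 0.308 0.188]
wrist chip [219. 210.] 163 [0.547 0.3   0.188]
```

```bash
python3 -m crank '[[-1,-3,1,7,0],[-1,-8,2,18,0],[-1,-14,3,31,0],[-1,-21,4,45,0],[-1,-28,5,60,0],[-1,-35,6,75,0],[-1,-40,7,87,0],[-1,-43,7.7,95,0],[-1,-45,7.7,99,0],[-1,-46.5,7.7,102,0],[-1,-46.5,7.7,102,0],[-1,-46.5,7.7,102,0]]'
python3 -c "
from h import *
to([.498,.280,.1875],-119.5);print(pose()[2]['qpos'].round(3))"
```

```text
time: 29.62
tool_pos: [0.4283, 0.3157, 0.3293]
tool_rot: [-3.105, -0.513, -0.538]
contact_force: [-0.4, -0.2, -5.5]
opening: 0.014
grip_force: 60.0
grasp [0.4983 0.2807 0.1909] shift [-1.6  0.9  3. ] tilt deg 29.48 lean az -26.6 t 29.6167
rolls [-0.005  3.136] q [ 0.61  0.4   1.71 -0.61  0.86  3.07]
[ 0.605  0.403  1.715 -0.608  0.856  3.071]
```

```bash
python3 -m crank '[[-1,-0.5,0,1,0],[-1,-1,0.3,2,0],[-1,-1.5,0.5,3,0],[-1,-1.5,0.5,3,0],[-1,-1.5,0.5,3,0]]'|sed -n 1,6p
python3 -c "
from h import *
to([.498,.280,.1875],-119.5)"
```

```text
time: 30.03
tool_pos: [0.428, 0.3154, 0.3258]
tool_rot: [-3.105, -0.513, -0.537]
contact_force: [-0.7, 1.2, -2.3]
opening: 0.0135
grip_force: 60.0
grasp [0.498  0.2804 0.1873] shift [ 0.2  0.3 -0.1] tilt deg 29.47 lean az -26.6 t 30.0333
rolls [-0.005  3.136] q [ 0.6   0.41  1.72 -0.61  0.85  3.08]
```

```bash
python3 -m crank '[[1,0,0,0,0],[1,0,0,0,0],[1,0,0,0,0],[1,0,0,0,0],[1,0,0,0,0],[1,0,0,0,0],[1,0,0,0,0],[1,0,0,0,0],[1,0,0,0,0]]'|sed -n 1,6p
python3 -m crank '[[1,0,0,-10,0],[1,0,0,-25,0],[1,0,0,-45,0],[1,0,0,-70,0],[1,0,0,-100,0],[1,0,0,-130,0],[1,-60,0,-150,0],[1,-60,0,-150,0],[1,-60,0,-150,0]]'|sed -n 1,6p
python3 - <<'E'
from h import *
F=[];ims=[]
for n in("scene","side"):
    c=cal(n); p,d=vision.read_camera(n); W=cloud(n,d,c); ims.append(cv2.resize(p[130:310,250:450] if n=="scene" else p[110:360,140:350],(400,400)))
    m=np.isfinite(W[...,0])&(np.hypot(W[...,0]-.498,W[...,1]-.28)<.16); F.append(W[m&(W[...,2]>.05)&(W[...,2]<.25)])
    H=cv2.cvtColor(p,cv2.COLOR_RGB2HSV); w=m&(H[...,0]<20)&(H[...,1]>110)&(W[...,2]>.165); print("wood",W[w].mean(0).round(3),w.sum())
cv2.imwrite("pics/end.png",np.hstack(ims)[...,::-1])
F=np.vstack(F); a=np.radians(-119.5); D=F-[.498,.280,.062]; x=D[:,0]*np.cos(a)+D[:,1]*np.sin(a); y=-D[:,0]*np.sin(a)+D[:,1]*np.cos(a); A=np.c_[x,y,np.ones_like(x)]
k=(x>-.09)&(x<.045)&(abs(y)<.065)&(abs(D[:,2])<.015)
for _ in range(8):
    s=np.linalg.lstsq(A[k],D[k,2],rcond=None)[0]; r=D[:,2]-A@s; k=(x>-.09)&(x<.045)&(abs(y)<.065)&(abs(r)<.004)
print("slope",np.degrees(s[:2]).round(2),"h",s[2].round(4),k.sum())
E
python3 cnt.py wrist
```

```text
time: 30.78
tool_pos: [0.428, 0.3152, 0.3254]
tool_rot: [-3.106, -0.513, -0.537]
contact_force: [0.9, 0.4, 0.1]
opening: 0.0689
grip_force: 0.0
time: 31.53
tool_pos: [0.3215, 0.372, 0.433]
tool_rot: [-3.111, -0.501, -0.522]
contact_force: [0.1, 0.1, -0.0]
opening: 0.0916
grip_force: 0.0
wood [0.438 0.3   0.268] 248
wood [0.484 0.285 0.208] 186
slope [0.03 0.05] h 0.0026 1926
wrist nut [4. 4.] 75 [1.411 0.703 0.024]
wrist nut [474.  43.] 148 [ 0.527 -0.309  0.034]
wrist nut [488.  55.] 134 [ 0.484 -0.313  0.035]
wrist nut [248. 102.] 38 [0.52  0.276 0.199]
wrist nut [257. 111.] 29 [0.508 0.272 0.199]
wrist nut [247. 120.] 35 [0.505 0.285 0.199]
wrist nut [257. 139.] 70 [0.483 0.286 0.199]
wrist nut [250. 159.] 24 [0.469 0.301 0.199]
wrist chip [220. 128.] 25 [0.566 0.301 0.072]
wrist chip [230. 133.] 68 [0.553 0.292 0.071]
wrist chip [193. 162.] 134 [0.543 0.357 0.071]
wrist chip [220. 198.] 337 [0.479 0.347 0.071]
```

View pics/end.png

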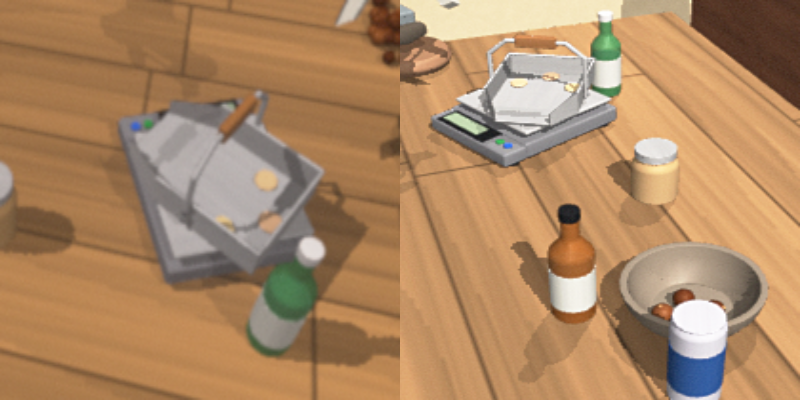

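The pan stands level on the plate (slope under 0.1°) with its three chips at (265,180), (222,222) and (270,222). It is released, about 10 mm from the plate's centre. The nuts are in the bowl and the bottles, jar and can are untouched.

```bash
python3 -c "
from cell import ticket
print(ticket.hand_in())"
```

```text
the job is handed in; nothing more can be done
None
```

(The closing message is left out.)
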